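Lock the cleaner away: lid shut, key in, quarter turn, hold

ROBOT

A 6-joint arm with a two-finger parallel gripper is mounted at the origin on a cart in front of the work surface, level with it; the furniture and walls round the work are solid. World frame = base frame: x ahead of the robot, y to its left, z up, the work surface at z = 0. Lengths are in m, angles in rad, forces in N, time in s.
With the tool pointing down it reaches from about 0.35 to 0.975 m from the base axis. Payload 4.9 kg.
Tool frame: the origin (TCP) lies midway between the tips of the shut fingers; the grasp point (between the pads) lies 19 mm behind it; z points along the fingers, y is the direction in which the jaws open and shut (so a half turn about z gives the same grasp; the last joint's range is limited). The gripper opens to 85 mm and grips with 20 to 120 N. Pads are 22 mm wide; open, the fingers measure 114 mm over their backs; the gripper's body (76 mm by 85 mm) begins 54 mm behind the grasp point. The pads swing forward as they close: fully open they stand 13 mm farther back than shut.
Start: joints at [-1.263, 0.053, 1.613, -0, 1.476, -0.119], TCP at [0.259, -0.569, 0.231] pointing down, gripper open.
Joint ranges: [-3.01, 3.01], [-1.01, 2.22], [0.06, 2.58], [-1.02, 4.17], [0.09, 2.62], [-3.14, 3.14]. Speed limits (rad/s): [2.57, 2.57, 3.14, 3.14, 3.14, 3.14].

INTERFACE

Orientations are given as a unit quaternion [w, x, y, z].
In Python, from plant import state, grab_frame, camera_info, job_done, cut_out gives the robot as it stands.
- The arm moves only by the tool step_arm, never from a script. Its argument "moves" is a list of rows, each a list of 7 numbers: the shift along the tool's x, y, z in m, then the turn, a rotation vector about the tool's x, y, z in rad, then the finger opening in m, from 0 to 0.0854. A call has 1 to 8 rows; each row shifts and turns the commanded pose from where the row before left it, along the tool's axes as they then stand; what a row does not reach is not made up. A row lasts 1/10 s, in which the tool goes at most 50 mm and 8.59 degrees, less where a joint would pass 70% of its speed; a pose out of reach is approached as far as the arm can. A call is refused whole if a number of a shift passes 0.05 or a number of a turn 0.15, either way. A call with a gripper value outside its range is refused whole. The fingers move at their own pace and stop on an object; the grip force is fixed at half the most. Time passes only in rows, so rows that do not move let the fingers close. It gives the time, the measured TCP pose, the force and the opening at its end, in the units of the state.
- state(): the state, without advancing time (a new reading comes with each control period).
- grab_frame(name): name is "side" or "top" or "wrist"; returns (picture, depth): 480x640x3 uint8, red, green, blue; 480x640 float32, m along the optical axis (not along the pixel's ray), 0 where there is no reading.
- camera_info(name): a dict with "intrinsics" (3x3 intrinsics, pixels), "world_from_camera" (4x4, takes a point from camera to world coordinates). Camera axes: x right, y down, z forward; pixel columns grow to the right and rows downward; lengths in m; the calibration is good to about 2 mm. The wrist camera is an equidistant fisheye: a pixel r from the principal point sees the ray r / f radians off the axis. A picture is of the moment at which its call begins: read the wrist's pose just before it. camera_info takes no time and is no camera call; for the wrist camera it gives the pose at the moment of the call.
- job_done(): hands the job in, once; it reports no verdict.
Trained networks look in the newest picture that a camera, given by its name, has taken for a name from the list of things; names that differ only in an ending like _2 or _b are one class to them, and where a whole thing is asked for, a point or a joint stands for the part that bears it (a point fixed in the world has none). Each returns a list of dicts, best first, with "conf" (0 to 1); they miss things now and then, are a little off and sometimes report something else, mostly with a low value. They report only what shows in the picture. A call takes as long as a camera call.
- cut_out(camera, query): "mask" (480x640 bool, what is visible of it) and "point" ([column, row] in pixels, amid what is visible of it).
The state is a dict: "time": time; "joint_pos": joint angles; "joint_vel": joint speeds; "joint_efforts": joint torques, N m; "tool_pos": TCP position; "tool_rot": TCP orientation; "contact_force": force on the tool from outside, world axes, zero at the start; "ft_torque": the same for the moment, N m; "gripper_width": opening from 0.0 (shut) to 1.0 (fully open).
Only numpy, scipy, OpenCV 4.12 (cv2) and the standard library are available. Lean on these libraries where they do the work, as an engineer would, in place of code of your own. Each camera call takes 0.05 s, during which the arm holds its last target.

TASK

The descaler spray is in the small grey box: shut the box's lid, take the key with the rectangular bow from the wooden key stand, push it blade down into the lock on the front of the box until it is fully home (the pins are sticky, so press steadily and wiggle it a little), and only then turn it a quarter turn clockwise as seen from above, so that the cam swings over the lid. The lock springs back when let go, so finish with the key still in the gripper, held fully in and turned. Leave the round key in its slot and do not push the other things on the worktop about.

Things in the scene. Friction and masses are not known exactly. Their poses are not given: they have to be found in the camera images.
- lid (a joint): Lid of the grey steel box, hinged along its back edge: 0 is shut, it grows as the lid swings up. It stays where it is left (stiff hinge); a push of 1 to 2 N at the front edge moves it.
- lockbox: Grey steel box, fixed, open on top under the lid: 130 (x) x 180 (y) x 85 mm high, origin at the centre of its underside; x points from the lock (front) to the hinge (back). The lock housing, 58 x 90 mm and 93 mm high, is on its front side. With the lid shut the lid's top face is 94 mm above the worktop.
- lid_hinge (a point): Middle of the lid's hinge line, at the lid's underside, on the box's back edge. The lid is a plate 130 mm from hinge line to front edge, 180 mm wide, 8 mm thick. x runs from the lid's front edge to the hinge (in the lid's plane), y along the hinge line, z out of the lid's top face.
- lid_front (a point): Middle of the lid's front edge, on its top face; same axes as lid_hinge. It goes down and towards the lock as the lid shuts.
- keyway (a point): Centre of the keyway's mouth, on the axis and top face of the upright round steel lock plug (40 mm across), 94 mm above the worktop. z is up, y along the keyway's long side, x across it; turns with the plug; unturned, x points from lock to box. Keyway 17.6 mm (y) x 6.6 mm (x), 33 mm deep; the mouth flares 4 mm on every side over the first 4 mm.
- keyway_floor (a point): Bottom of the keyway, 33 mm below its mouth, same axes. Two sticky spring pins stand out 2.4 mm from the keyway's narrow ends, 15 mm (+y end) and 23 mm (-y end) below the mouth; each yields to the round tip at a downward push of 6 to 12 N and stays where pushed. Moving the key 1 mm to and fro along y on the way in helps them back; rocking it 0.1 rad about the axis is harmless.
- cam_tip (a point): End of the cam, a bar 12 mm wide that stands 3 mm high on the plug's face along +y, 16 to 47 mm from the axis; this point is 41 mm from the axis. It turns with the plug and ends above the lid's front edge.
- plug (a joint): Turn of the lock plug: 0 is unturned, it grows as it turns clockwise seen from above, stop at 1.57 (a quarter turn). A return spring of 0.02 to 0.08 N m brings it back to 0 when let go. A key has about 0.15 rad of play in the keyway each way.
- key_grip (a point): The right key, with the rectangular bow; the point is in its bow, to be gripped. z points from the blade's tip to the bow (up as it stands), y along the width of blade and bow, x through their thickness. Bow 30 mm (y) x 10 mm (x), from 25 mm below to 17 mm above the point. Fully home, the point is 29 mm above the mouth. Mass about 45 g.
- key_tip (a point): Round tip of the right key's flat blade, 62 mm below key_grip, same axes. Blade 16 mm (y) x 5 mm (x), 34 mm long; either way round about z fits the keyway. It starts blade down in one of the key stand's slots.
- round_key_grip (a point): The other key, with a round disc bow of 42 mm, 10 mm thick, and a round shank with a bit: not for this lock. Same axes; the point is 4 mm above the middle of its bow, 62 mm above its tip. It stands in the other slot of the key stand.
- key_stand: Fixed wooden block, 44 (x) x 115 (y) x 42 mm high, origin at the centre of its underside; two slots 33 mm deep at y = +32 and -32 mm, 18 x 7 mm (along y, x), in which the keys stand blade down. Which key is in which slot varies.
- salt_shaker: Bystander: salt shaker, 44 mm wide, 90 mm high; origin at the centre of its underside as it stands.
- honey_jar: Bystander: honey jar with a metal cap, 64 mm wide, 109 mm high; origin at the centre of its underside as it stands.
- pepper_mill: Bystander: wooden pepper mill, 58 mm wide, 170 mm high; origin at the centre of its underside as it stands.
- beaker: Bystander: clear beaker, 84 mm wide, 93 mm high; origin at the centre of its underside as it stands.

How it is judged:
On the way, in this order (a step that is already met when the one before it is completed fails the run):
1. the lid is shut (value of joint lid below 0.05 rad), for 0.2 s.
2. the key is fully home in the keyway, lid shut, plug not yet turned (z of key_grip in the frame of keyway below 0.0325 m and horizontal distance between key_grip and keyway below 0.005 m and angle between the z axis of key_grip and the z axis of keyway, either way round below 0.12 rad and angle between the y axis of key_grip and the y axis of keyway, either way round below 0.4 rad and value of joint lid below 0.05 rad and value of joint plug below 0.4 rad), for 0.1 s.
3. the key, still home, is turned a quarter and held by the fingers (z of key_grip in the frame of keyway below 0.0325 m and horizontal distance between key_grip and keyway below 0.005 m and angle between the z axis of key_grip and the z axis of keyway, either way round below 0.12 rad and angle between the y axis of key_grip and the y axis of keyway, either way round below 0.4 rad and value of joint lid below 0.05 rad and contact force between the fingers and key above 2 N and value of joint plug above 1.25 rad), for 0.5 s.
At the end, for the whole second after the job is handed in: Lid shut (under 0.05 rad); rectangular-bow key home (bow point at most 32.5 mm above the mouth, within 5 mm of the axis, upright within 0.12 rad, blade along the keyway); plug turned clockwise over 1.25 rad and still; the fingers press the key with over 2 N (all of step 3 and velocity of joint plug below 0.2 rad/s); the arm keeps its last pose, push and grip.
It fails at once if a bystander is pushed more than 30 mm away or knocked over (distance of any of salt_shaker, honey_jar, pepper_mill, beaker from where it was at the start of the episode above 0.03 m or angle between any of salt_shaker, honey_jar, pepper_mill, beaker's own z axis and vertical above 0.6 rad).
It fails at once if the round key is taken from its slot (distance of round_key_grip from where it was at the start of the episode above 0.02 m).
It also fails if it takes over 59 s, if anything falls off the work surface, if the arm or the gripper's body presses on something with over 40 N, if the wrist force passes 120 N, or if a joint passes its speed limit or range.

## Working session

There is one attempt and no reset: what is moved stays moved. The work goes in short steps, Python scripts to look and compute and a tool call to move; the robot and the scene stay as the last step left them, time stands still between calls to the robot, and variables do not carry over. Pictures are saved under pics/ and viewed, and the job is handed in when it is done.

Besides the shell and the picture viewer there is one more tool, called after "Request:" by a JSON object that holds its "op" and its "data". step_arm: Moves the arm, as the interface text tells. Its arguments: {"type":"object","properties":{"moves":{"type":"array"}},"required":["moves"]}

```bash
ls; mkdir -p pics
python3 - <<'E'
from plant import *
import cv2,numpy as np
s=state();print(s)
for n in ["side","top","wrist"]:
    p,d=grab_frame(n);cv2.imwrite(f"pics/a_{n}.png",p[:,:,::-1]);np.savez(f"a_{n}.npz",p=p,d=d)
    i=camera_info(n);print(n,np.round(i["intrinsics"],1).tolist(),np.round(i["world_from_camera"],3).tolist())
E
```

```text
pics
{'time': 0.0, 'joint_pos': array([-1.26302025e+00,  5.33795316e-02,  1.61431248e+00,  7.76467627e-06,
        1.47598867e+00, -1.19005482e-01]), 'joint_vel': array([-1.93511876e-03,  3.59898912e-04, -6.29438837e-04, -8.61615180e-04,
       -4.47640592e-05, -1.83128677e-04]), 'joint_efforts': array([-1.90874271e-03, -3.93681514e+01, -3.70182967e+01, -2.56267058e-04,
        6.98191798e-03,  1.62447395e-05]), 'tool_pos': array([ 0.2585222 , -0.56833699,  0.23003792]), 'tool_rot': array([-1.03973182e-03,  9.77317998e-01,  2.11774505e-01, -9.45460610e-05]), 'contact_force': array([ 0.20420343, -0.44995857,  0.25636919]), 'ft_torque': array([-0.01175596, -0.02586368, -0.0060078 ]), 'gripper_width': 1.0001283950061348}
side [[569.5, 0.0, 318.2], [0.0, 569.5, 240.5], [0.0, 0.0, 1.0]] [[0.835, -0.275, 0.477, -0.105], [-0.55, -0.379, 0.744, -1.039], [-0.024, -0.884, -0.467, 0.708], [0.0, 0.0, 0.0, 1.0]]
top [[476.6, 0.0, 324.9], [0.0, 476.6, 236.3], [0.0, 0.0, 1.0]] [[0.006, -0.986, 0.167, 0.332], [-0.999, -0.014, -0.051, -0.001], [0.053, -0.167, -0.985, 1.313], [0.0, 0.0, 0.0, 1.0]]
wrist [[371.6, 0.0, 317.6], [0.0, 371.6, 247.2], [0.0, 0.0, 1.0]] [[0.413, -0.869, -0.272, 0.327], [-0.911, -0.395, -0.122, -0.538], [-0.002, 0.298, -0.955, 0.373], [0.0, 0.0, 0.0, 1.0]]
```

View pics/a_side.png

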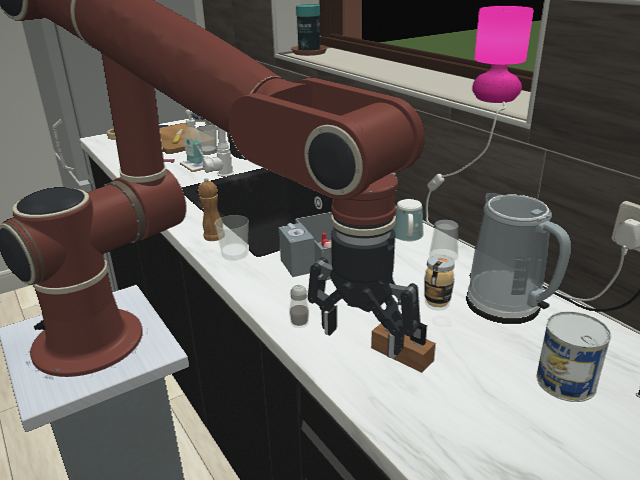

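View pics/a_top.png

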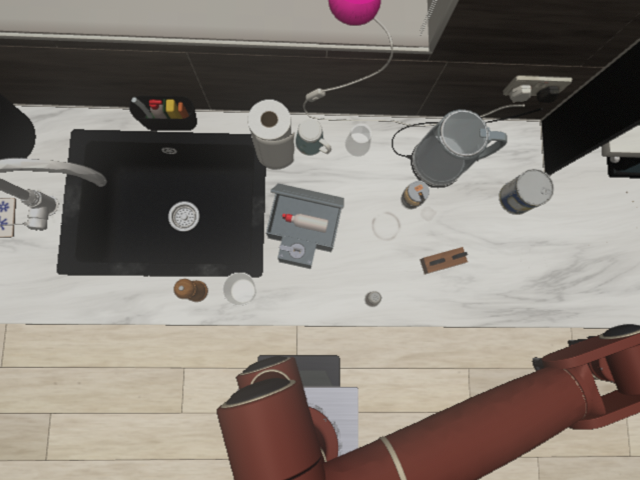

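View pics/a_wrist.png

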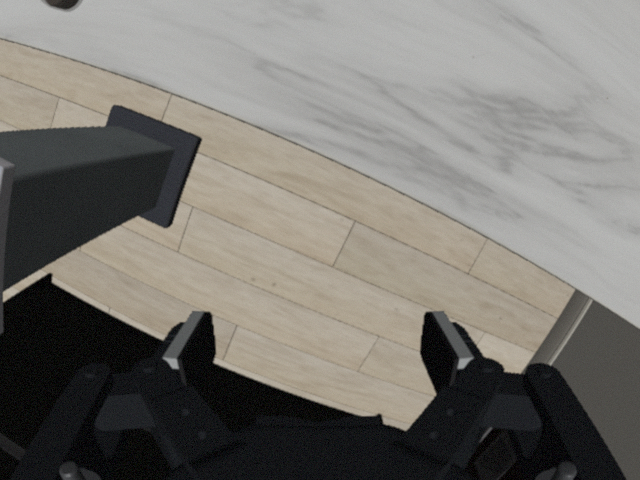

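The top view shows the box at about (305,220) with the lid standing open at the back (310,195), the lock at (292,250) and the stand at (444,260). The salt shaker is at (373,298), the honey jar at (415,195), the beaker at (240,288) and the pepper mill at (190,290).

```bash
cat > h.py <<'E'
from plant import *
import cv2,numpy as np
from scipy.spatial.transform import Rotation as R
def cloud(n,d,i=None):
    i=i or camera_info(n);K=i["intrinsics"];T=i["world_from_camera"]
    v,u=np.mgrid[0:480,0:640].astype(float)
    x=(u-K[0][2])/K[0][0];y=(v-K[1][2])/K[1][1]
    if n=="wrist":
        r=np.hypot(x,y)+1e-9;k=np.tan(np.minimum(r,1.4))/r;x=x*k;y=y*k
    P=np.stack([x*d,y*d,d],-1)
    W=P@T[:3,:3].T+T[:3,3];W[d<=0]=np.nan
    return W
E
python3 - <<'E'
from h import *
a=np.load("a_top.npz");W=cloud("top",a["d"]);np.save("Wtop.npy",W)
for q in ["key_stand","lockbox","lid","keyway","key_grip","round_key_grip","salt_shaker","honey_jar","pepper_mill","beaker","cam_tip","plug"]:
    for r in cut_out("top",q)[:2]:
        m=r["mask"];c=W[m];c=c[~np.isnan(c[:,0])]
        print(q,round(r["conf"],2),np.round(r["point"]),m.sum(),"med",np.round(np.median(c,0),3) if len(c) else None,"min",np.round(np.percentile(c,3,axis=0),3) if len(c) else '',"max",np.round(np.percentile(c,97,axis=0),3) if len(c) else '')
p=a["p"]
cv2.imwrite("pics/b1.png",cv2.resize(p[170:290,250:400,::-1],None,fx=5,fy=5,interpolation=cv2.INTER_CUBIC))
cv2.imwrite("pics/b2.png",cv2.resize(p[230:290,400:490,::-1],None,fx=8,fy=8,interpolation=cv2.INTER_CUBIC))
s=np.load("a_side.npz")["p"]
cv2.imwrite("pics/b3.png",cv2.resize(s[180:380,260:460,::-1],None,fx=3,fy=3,interpolation=cv2.INTER_CUBIC))
E
```

```text
lockbox 0.71 [301. 223.] 4598 med [ 0.588 -0.003  0.034] min [ 0.476 -0.094  0.001] max [0.658 0.077 0.206]
lockbox 0.67 [295. 250.] 229 med [0.504 0.015 0.095] min [ 0.484 -0.006  0.069] max [0.515 0.051 0.1  ]
lid 0.65 [305. 196.] 718 med [ 0.626 -0.016  0.182] min [ 0.595 -0.099  0.108] max [0.664 0.063 0.21 ]
lid 0.33 [444. 260.] 668 med [ 0.486 -0.39   0.042] min [ 0.458 -0.448  0.003] max [ 0.518 -0.337  0.068]
keyway 0.57 [294. 251.] 248 med [0.504 0.015 0.095] min [ 0.484 -0.006  0.07 ] max [0.516 0.05  0.1  ]
key_grip 0.62 [458. 255.] 47 med [ 0.495 -0.415  0.085] min [ 0.489 -0.432  0.056] max [ 0.501 -0.41   0.091]
key_grip 0.45 [308. 199.] 704 med [ 0.626 -0.018  0.181] min [ 0.596 -0.098  0.105] max [0.664 0.061 0.21 ]
round_key_grip 0.67 [192. 290.] 606 med [0.397 0.267 0.144] min [0.376 0.251 0.013] max [0.421 0.296 0.166]
round_key_grip 0.65 [309. 195.] 803 med [ 0.628 -0.022  0.179] min [ 0.596 -0.103  0.006] max [0.672 0.063 0.21 ]
salt_shaker 0.65 [459. 256.] 45 med [ 0.495 -0.417  0.086] min [ 0.489 -0.434  0.063] max [ 0.501 -0.41   0.091]
salt_shaker 0.48 [372. 300.] 221 med [ 0.381 -0.188  0.081] min [ 0.364 -0.206  0.03 ] max [ 0.399 -0.175  0.092]
honey_jar 0.83 [413. 193.] 592 med [ 0.653 -0.301  0.107] min [ 0.632 -0.332  0.017] max [ 0.684 -0.279  0.113]
honey_jar 0.24 [291. 251.] 218 med [0.504 0.014 0.095] min [ 0.486 -0.007  0.068] max [0.518 0.048 0.1  ]
pepper_mill 0.81 [190. 290.] 608 med [0.396 0.267 0.144] min [0.376 0.251 0.013] max [0.421 0.297 0.166]
beaker 0.81 [242. 290.] 893 med [0.406 0.162 0.017] min [0.369 0.121 0.006] max [0.44  0.192 0.094]
cam_tip 0.76 [293. 252.] 213 med [0.504 0.012 0.094] min [ 0.484 -0.008  0.068] max [0.517 0.045 0.1  ]
plug 0.75 [371. 301.] 224 med [ 0.38  -0.188  0.081] min [ 0.362 -0.207  0.031] max [ 0.399 -0.175  0.092]
plug 0.67 [293. 248.] 262 med [0.504 0.015 0.094] min [ 0.484 -0.008  0.071] max [0.518 0.049 0.1  ]
```

```bash
ls pics
```

```text
a_side.png
a_top.png
a_wrist.png
b1.png
b2.png
b3.png
```

View pics/b1.png

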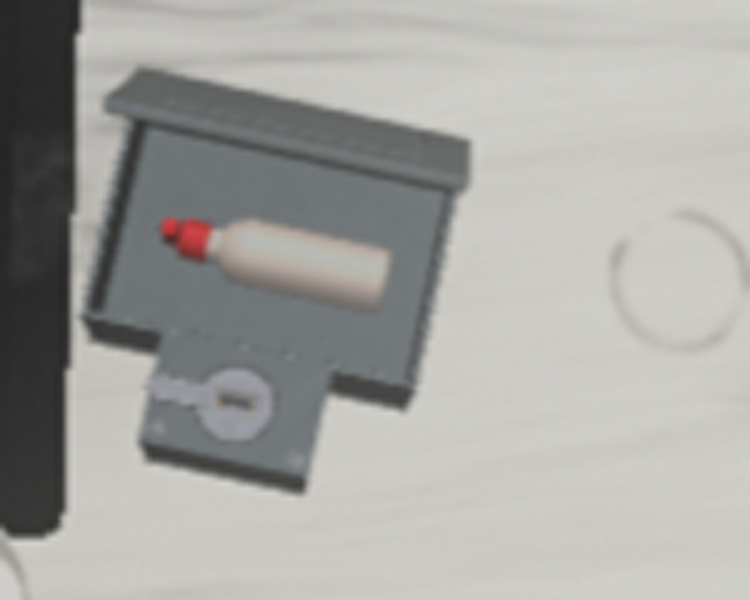

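View pics/b2.png

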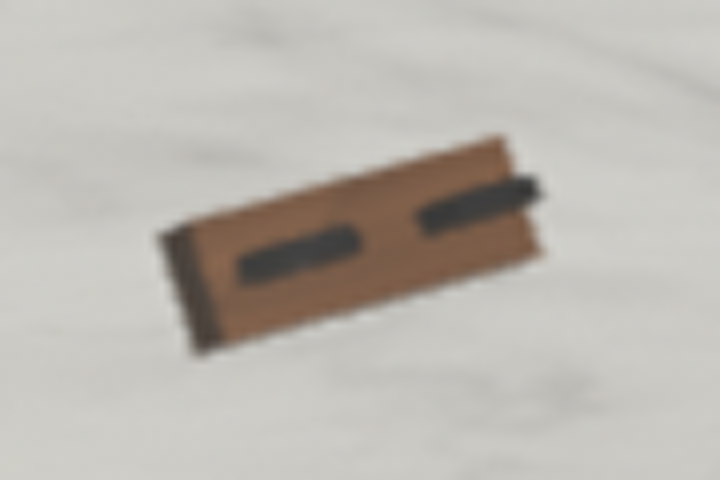

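View pics/b3.png

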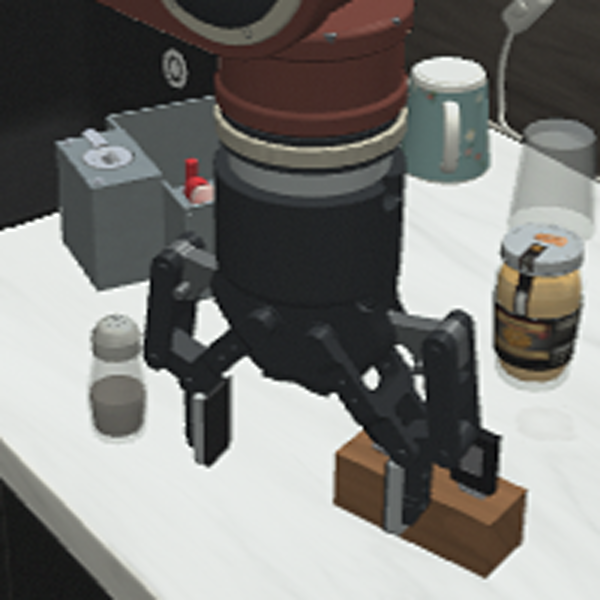

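b1 shows the open box with its cam pointing left from the plug at (238,402). b2 shows two bows seen edge-on, which look alike from above. In b3 the gripper hides the keys. Next I fit the geometry.

Run:
```python
from h import *
W=np.load("Wtop.npy");a=np.load("a_top.npz")["p"]
def mask(q,k=0):
    r=cut_out("top",q)[k];return r["mask"]
# plug: bright pixels z~.094 in region
reg=np.zeros((480,640),bool);reg[238:275,275:320]=1
g=a.astype(int).mean(2)
z=W[...,2]
top=reg&(z>.088)&(z<.102)
c=W[top];print("housing top",top.sum(),np.median(c,0))
rect=cv2.minAreaRect((c[:,:2]*1000).astype(np.float32));print(rect)
br=top&(g>150);c=W[br];print("bright",br.sum(),c.mean(0),c.min(0),c.max(0))
# lid
r2=np.zeros((480,640),bool);r2[175:225,262:352]=1
l=r2&(z>.1);c=W[l];print("lid",l.sum(),c.min(0),c.max(0))
from numpy.linalg import svd
cc=c-c.mean(0);U,S,V=svd(cc,full_matrices=False);print(S/np.sqrt(len(c)),V)
for lo in np.arange(.1,.22,.015):
    k=c[(c[:,2]>=lo)&(c[:,2]<lo+.015)]
    if len(k)>8:
        f=np.polyfit(k[:,1],k[:,0],1);print(round(lo,3),len(k),"slope",f[0].round(3),"x at y=-.015",np.polyval(f,-.015).round(4),k[:,1].min().round(3),k[:,1].max().round(3))
# box rim
b=np.zeros((480,640),bool);b[185:270,255:350]=1
k=b&(z>.075)&(z<.092);c=W[k];print("rim",len(c));
rect=cv2.minAreaRect((c[:,:2]*1000).astype(np.float32));print(rect)
# stand
b=np.zeros((480,640),bool);b[235:285,410:480]=1
k=b&(z>.036)&(z<.047);c=W[k];print("stand",len(c),np.median(c,0),cv2.minAreaRect((c[:,:2]*1000).astype(np.float32)))
k=b&(z>.06);n,lab=cv2.connectedComponents(k.astype(np.uint8))
for i in range(1,n):
    c=W[lab==i]
    if len(c)>5:print("key",len(c),c.mean(0),cv2.minAreaRect((c[:,:2]*1000).astype(np.float32)),c[:,2].max())
# things around
k=(z>.01);print([np.round(W[v,u],3).tolist() for v,u in [(225,373),(225,385),(237,385),(225,398),(213,428),(140,358)]])
```

```text
housing top 754 [0.50015093 0.00955776 0.09398882]
((502.0020751953125, 9.414241790771484), (90.23298645019531, 61.05321502685547), 78.45386505126953)
bright 135 [0.5023585  0.01880319 0.09491542] [ 0.48331514 -0.00815843  0.08808709] [0.51813632 0.05859654 0.10083589]
lid 740 [ 0.59009738 -0.10811544  0.10004369] [0.67489058 0.0731162  0.21267677]
[0.05139293 0.0363446  0.00194461] [[-0.21164629 -0.97721214  0.01619538]
 [-0.41835501  0.10555907  0.9021288 ]
 [ 0.88328078 -0.1841568   0.43116278]]
0.1 42 slope 0.21 x at y=-.015 0.6578 -0.108 0.064
0.115 58 slope 0.206 x at y=-.015 0.6521 -0.107 0.066
0.13 78 slope 0.213 x at y=-.015 0.6453 -0.107 0.063
0.145 60 slope 0.211 x at y=-.015 0.6386 -0.104 0.067
0.16 71 slope 0.209 x at y=-.015 0.6325 -0.106 0.069
0.175 101 slope 0.209 x at y=-.015 0.6254 -0.104 0.07
0.19 140 slope 0.205 x at y=-.015 0.6144 -0.103 0.073
0.205 190 slope 0.209 x at y=-.015 0.6106 -0.102 0.073
rim 453
((567.4395141601562, -4.41552734375), (179.94371032714844, 195.001220703125), 78.01681518554688)
stand 540 [ 0.48781235 -0.39517654  0.042249  ] ((488.2247314453125, -393.8227233886719), (43.93315124511719, 116.62065887451172), 15.982924461364746)
key 56 [ 0.49596678 -0.4219482   0.08386116] ((496.6111755371094, -423.82080078125), (10.061063766479492, 30.50393295288086), 16.524213790893555) 0.09251950086806504
key 65 [ 0.47818908 -0.35955311  0.08175286] ((479.34393310546875, -363.22271728515625), (9.873055458068848, 40.75314712524414), 15.093687057495117) 0.09240618194737227
[[0.59, -0.205, -0.001], [0.59, -0.239, 0.001], [0.556, -0.239, 0.0], [0.59, -0.276, 0.002], [0.627, -0.364, 0.001], [0.805, -0.153, 0.093]]
```

```bash
cat >> h.py <<'E'
def plan(p1,yaw1,n,w,p0=None,yaw0=None):
    "straight path, tool down; yaw = heading of tool x in deg"
    s=state();
    M=R.from_quat(s["tool_rot"],scalar_first=True).as_matrix()
    if p0 is None:p0=s["tool_pos"]
    if yaw0 is None:yaw0=np.degrees(np.arctan2(M[1,0],M[0,0]))
    d=(np.array(p1)-p0)/n;dy=(yaw1-yaw0)/n
    print("from",np.round(p0,4),round(yaw0,2),"tilt",np.round(M[:2,2],4))
    for i in range(n):
        a=np.radians(yaw0+dy*i);x=np.array([np.cos(a),np.sin(a)]);y=np.array([np.sin(a),-np.cos(a)])
        print([round(float(v),4) for v in (d[:2]@x,d[:2]@y,-d[2],0,0,-np.radians(dy),w)],end=",\n")
E
python3 - <<'E'
from h import *
plan([.67,-.025,.32],78,16,0)
E
```

```text
from [ 0.2587 -0.5689  0.2313] 24.45 tilt [ 0. -0.]
[0.0375, -0.0203, -0.0055, 0.0, 0.0, -0.0584, 0.0],
[0.0386, -0.0181, -0.0055, 0.0, 0.0, -0.0584, 0.0],
[0.0396, -0.0158, -0.0055, 0.0, 0.0, -0.0584, 0.0],
[0.0404, -0.0135, -0.0055, 0.0, 0.0, -0.0584, 0.0],
[0.0412, -0.0111, -0.0055, 0.0, 0.0, -0.0584, 0.0],
[0.0417, -0.0087, -0.0055, 0.0, 0.0, -0.0584, 0.0],
[0.0422, -0.0062, -0.0055, 0.0, 0.0, -0.0584, 0.0],
[0.0425, -0.0037, -0.0055, 0.0, 0.0, -0.0584, 0.0],
[0.0426, -0.0012, -0.0055, 0.0, 0.0, -0.0584, 0.0],
[0.0426, 0.0012, -0.0055, 0.0, 0.0, -0.0584, 0.0],
[0.0425, 0.0037, -0.0055, 0.0, 0.0, -0.0584, 0.0],
[0.0422, 0.0062, -0.0055, 0.0, 0.0, -0.0584, 0.0],
[0.0417, 0.0086, -0.0055, 0.0, 0.0, -0.0584, 0.0],
[0.0412, 0.0111, -0.0055, 0.0, 0.0, -0.0584, 0.0],
[0.0404, 0.0135, -0.0055, 0.0, 0.0, -0.0584, 0.0],
[0.0396, 0.0158, -0.0055, 0.0, 0.0, -0.0584, 0.0],
```

Request:
{"op": "step_arm", "data": {"moves": [[0.037,-0.02,-0.01,0,0,-0.058,0],[0.038,-0.018,-0.01,0,0,-0.058,0],[0.039,-0.016,-0.01,0,0,-0.058,0],[0.04,-0.014,-0.01,0,0,-0.058,0],[0.041,-0.011,-0.01,0,0,-0.058,0],[0.041,-0.009,-0.01,0,0,-0.058,0],[0.042,-0.006,-0.01,0,0,-0.058,0],[0.042,-0.004,-0.01,0,0,-0.058,0]]}}

```text
time: 1.55
tool_pos: [0.4621, -0.2973, 0.312]
tool_rot: [0.0, 0.902, 0.432, 0.0]
contact_force: [0.5, -0.5, -0.2]
gripper_width: 0.002
```

Request:
{"op": "step_arm", "data": {"moves": [[0.042,-0.001,-0.005,0,0,-0.058,0],[0.042,0.001,-0.005,0,0,-0.058,0],[0.042,0.004,0,0,0,-0.058,0],[0.042,0.006,0,0,0,-0.058,0],[0.042,0.009,0,0,0,-0.058,0],[0.041,0.011,0,0,0,-0.058,0],[0.04,0.013,0,0,0,-0.058,0],[0.04,0.016,0,0,0,-0.058,0]]}}

```text
time: 2.35
tool_pos: [0.6682, -0.0278, 0.3214]
tool_rot: [0.0, 0.778, 0.628, 0.0]
contact_force: [0.3, 0.1, 0.2]
gripper_width: -0.0
```

Run:
```python
from h import *
s=state();print(s["time"],np.round(s["joint_pos"],3))
p,d=grab_frame("top");cv2.imwrite("pics/c_top.png",p[:,:,::-1])
p,d=grab_frame("wrist");cv2.imwrite("pics/c_wrist.png",p[:,:,::-1])
p,d=grab_frame("side");cv2.imwrite("pics/c_side.png",p[:,:,::-1]);np.savez("c_side.npz",p=p,d=d)
plan([.675,-.030,.205],78,3,0)
```

```text
2.35 [-0.153  0.118  1.395 -0.     1.628  0.061]
from [ 0.6681 -0.0272  0.3205] 77.82 tilt [-0.001   0.0002]
[-0.0004, 0.0024, 0.0385, 0.0, 0.0, -0.001, 0.0],
[-0.0004, 0.0024, 0.0385, 0.0, 0.0, -0.001, 0.0],
[-0.0004, 0.0024, 0.0385, 0.0, 0.0, -0.001, 0.0],
```

View pics/c_wrist.png

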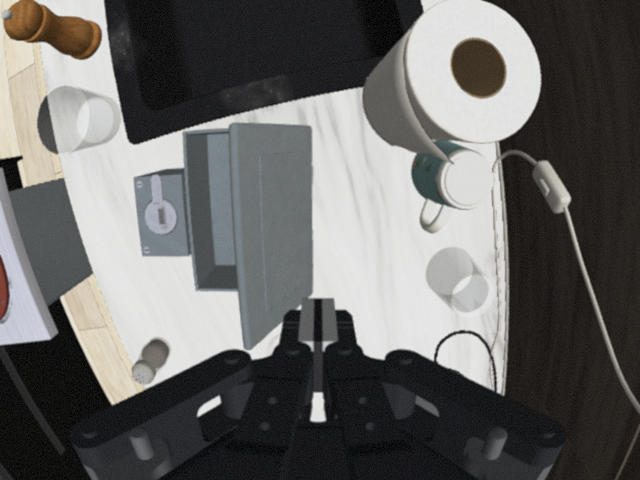

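View pics/c_side.png

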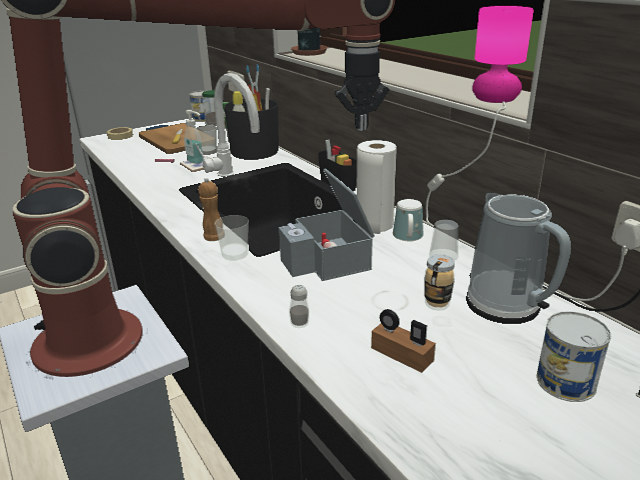

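The side view confirms the rectangular bow is the one in the far right slot (418,331), with the round one at (389,320). In the wrist view the lid is up to the left of the shut fingers (318,310), so the space behind it is clear.

Request:
{"op": "step_arm", "data": {"moves": [[0,0.005,0.04,0,0,0,0],[0,0.005,0.04,0,0,0,0],[0,0,0.041,0,0,0,0],[0,-0.02,0,0,0,0,0],[0,-0.02,0,0,0,0,0],[0,-0.02,0.005,0,0,0,0],[0,-0.015,0.01,0,0,0,0],[0,-0.012,0.012,0,0,0,0]]}}

```text
time: 3.3
tool_pos: [0.5919, -0.0139, 0.1746]
tool_rot: [0.001, 0.78, 0.626, 0.001]
contact_force: [0.2, -0.1, 1.1]
gripper_width: -0.001
```

Request:
{"op": "step_arm", "data": {"moves": [[0,-0.008,0.012,0,0,0,0],[0,-0.008,0.012,0,0,0,0],[0,-0.006,0.012,0,0,0,0],[0,-0.005,0.012,0,0,0,0],[0,-0.003,0.012,0,0,0,0],[0,-0.002,0.01,0,0,0,0]]}}

```text
time: 3.9
tool_pos: [0.5602, -0.0059, 0.1017]
tool_rot: [-0.0, 0.779, 0.627, -0.001]
contact_force: [0.1, -0.8, 0.8]
gripper_width: -0.003
```

Run:
```python
from h import *
s=state();print(s["time"],np.round(s["tool_pos"],4),np.round(s["contact_force"],2))
p,d=grab_frame("side");cv2.imwrite("pics/d_side.png",cv2.resize(p[100:340,220:500,::-1],None,fx=2.5,fy=2.5))
```

```text
3.9 [ 0.5602 -0.0059  0.1017] [ 0.08 -0.84  0.83]
```

View pics/d_side.png

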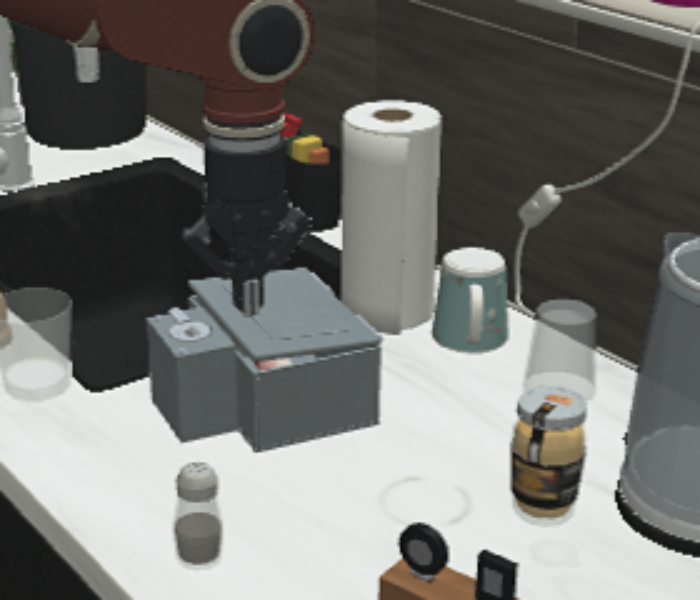

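The lid is nearly shut, with the fingers on it at (250,300). I press slowly onto the stop.

Request:
{"op": "step_arm", "data": {"moves": [[0,0,0.005,0,0,0,0],[0,0,0.003,0,0,0,0],[0,0,0.002,0,0,0,0]]}}

```text
time: 4.25
tool_pos: [0.5612, -0.0059, 0.0934]
tool_rot: [0.0, 0.779, 0.627, 0.0]
contact_force: [-3.3, -0.8, 11.2]
gripper_width: 0.001
```

Request:
{"op": "step_arm", "data": {"moves": [[0,0,0.001,0,0,0,0],[0,0,0.001,0,0,0,0]]}}

```text
time: 4.45
tool_pos: [0.5613, -0.006, 0.0934]
tool_rot: [-0.0, 0.779, 0.627, -0.0]
contact_force: [-6.8, 1.0, 13.9]
gripper_width: 0.004
```

Request:
{"op": "step_arm", "data": {"moves": [[0,0,-0.02,0,0,0,0],[0,-0.02,-0.04,0,0,0,0],[-0.02,-0.03,-0.04,0,0,0,0],[-0.03,-0.01,-0.03,0,0,0,0.06]]}}

```text
time: 4.85
tool_pos: [0.4933, -0.0402, 0.2209]
tool_rot: [0.001, 0.778, 0.628, 0.001]
contact_force: [1.0, -0.8, -0.1]
gripper_width: 0.156
```

Run:
```python
from h import *
s=state();print(s["time"],np.round(s["tool_pos"],4),s["gripper_width"])
i=camera_info("wrist")
p,d=grab_frame("wrist");cv2.imwrite("pics/e_wrist.png",p[:,:,::-1]);np.savez("e_wrist.npz",p=p,d=d,T=i["world_from_camera"],K=i["intrinsics"])
p,d=grab_frame("top");np.savez("e_top.npz",p=p,d=d);cv2.imwrite("pics/e_top.png",cv2.resize(p[170:290,250:400,::-1],None,fx=5,fy=5,interpolation=cv2.INTER_CUBIC))
```

```text
4.85 [ 0.4933 -0.0402  0.2209] 0.15560707874931953
```

View pics/e_wrist.png

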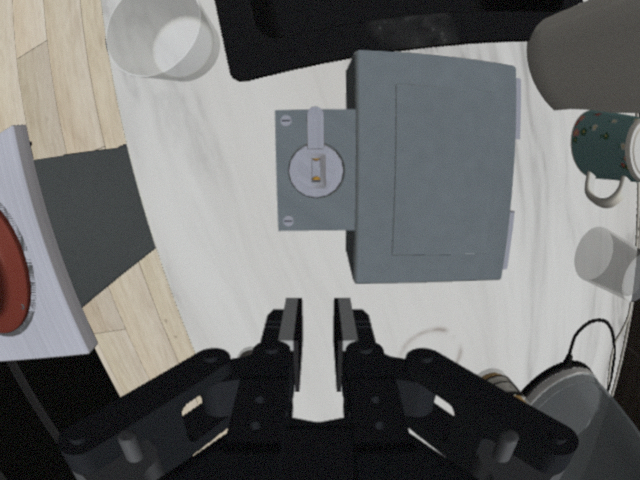

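View pics/e_top.png

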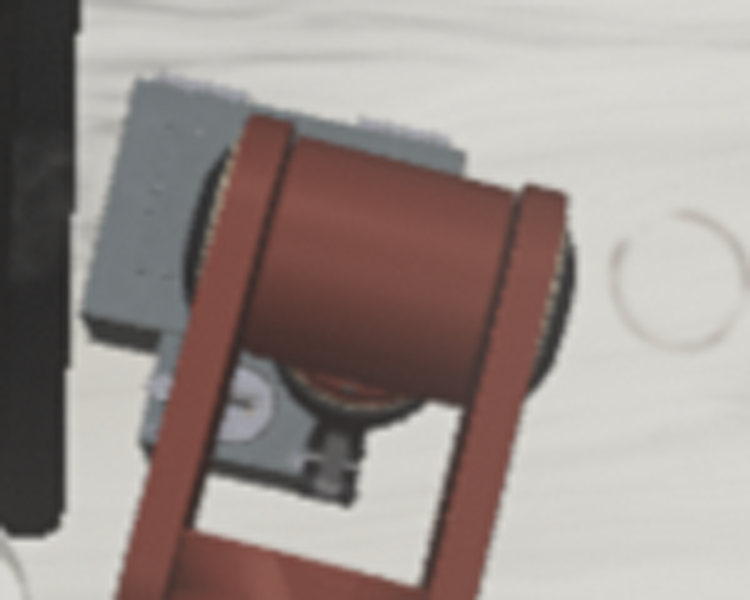

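The lid is shut. In the wrist view the plug centre is near (316,170), the cam points up and two brass pins show in the keyway. I'll measure the plug in that frame.

Run:
```python
from h import *
a=np.load("e_wrist.npz");p=a["p"];d=a["d"];K=a["K"];T=a["T"]
def onplane(u,v,z):
    x=(u-K[0,2])/K[0,0];y=(v-K[1,2])/K[1,1];r=np.hypot(x,y)+1e-9
    ray=np.stack([x/r*np.sin(r),y/r*np.sin(r),np.cos(r)],-1)@T[:3,:3].T
    return T[:3,3]+ray*((z-T[2,3])/ray[...,2])[...,None]
g=p.astype(int).mean(2)
c=p[100:240,260:370,::-1];cv2.imwrite("pics/f.png",cv2.resize(c,None,fx=5,fy=5,interpolation=cv2.INTER_CUBIC)[:600])
v,u=np.mgrid[0:480,0:640].astype(float)
X=onplane(u,v,.094)
reg=np.zeros((480,640),bool);reg[140:205,282:350]=1
hue=cv2.cvtColor(p,cv2.COLOR_RGB2HSV).astype(int)
print(p[160,300],p[215,300],p[130,315],p[168,318])
br=((g>145)&reg).astype(np.uint8)
cs,_=cv2.findContours(br,cv2.RETR_EXTERNAL,cv2.CHAIN_APPROX_NONE);cs=max(cs,key=cv2.contourArea).reshape(-1,2)
P=onplane(cs[:,0].astype(float),cs[:,1].astype(float),.094)[:,:2]
cc=P.mean(0)
from scipy.optimize import least_squares
f=least_squares(lambda q:np.hypot(*(P-q[:2]).T)-q[2],[*cc,.02],loss="soft_l1",f_scale=.0005)
print("circle",f.x,len(P))
h=(X[...,0]>.46)&(X[...,0]<.56)&(abs(X[...,1])<.1)
# depth-based
W=cloud("wrist",d,{"intrinsics":K,"world_from_camera":T})
b=np.zeros((480,640),bool);b[100:240,260:350]=1
print("z on plug",np.nanmedian(W[155:185,295:305,2]),"housing",np.nanmedian(W[200:225,290:340,2]),"lid",np.nanmedian(W[100:250,400:480,2]))
# housing corners by color contour
m=(b&(W[...,2]>.085)&(W[...,2]<.101)&(u<346));Q=W[m][:,:2]
print(cv2.minAreaRect((Q*1000).astype(np.float32)))
# dark keyway slot
k=(reg&(np.hypot(X[...,0]-f.x[0],X[...,1]-f.x[1])<.014)&(g<175))
print("slot",k.sum(),X[k].mean(0),cv2.minAreaRect((X[k][:,:2]*1000).astype(np.float32)))
# cam
k=np.zeros((480,640),bool);k[105:150,300:330]=1;k&=(g>145);Y=onplane(u,v,.097)[k][:,:2];print("cam",k.sum(),Y.mean(0),np.degrees(np.arctan2(*(Y.mean(0)-f.x[:2])[::-1])))
```

```text
[145 148 159] [ 96 108 112] [145 148 158] [142 145 156]
circle [0.50230194 0.0082814  0.01802694] 149
z on plug 0.09355582273849011 housing 0.09262785428108311 lid 0.09403690166765746
((498.5306091308594, 9.876083374023438), (92.01504516601562, 51.09217834472656), 78.43331909179688)
slot 1165 [0.50233475 0.00835261 0.094     ] ((502.49749755859375, 8.287908554077148), (27.065587997436523, 27.506914138793945), 77.7097396850586)
cam 609 [0.50883781 0.04132342] 78.81106551652414
```

View pics/f.png

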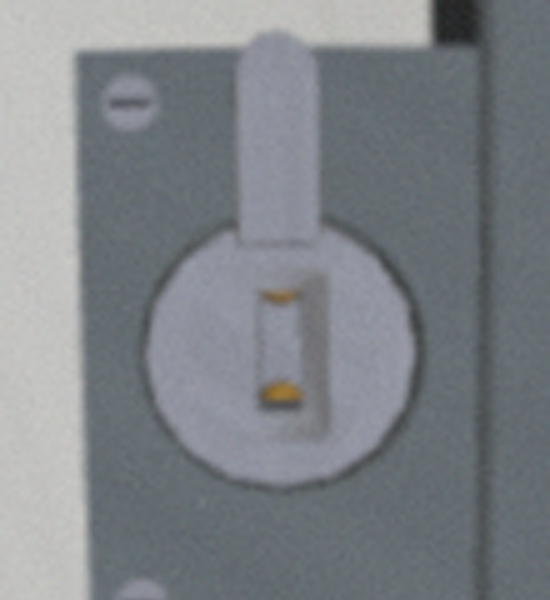

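```bash
cat >> h.py <<'E'
def onplane(u,v,z,K,T):
    u=np.asarray(u,float);v=np.asarray(v,float)
    x=(u-K[0,2])/K[0,0];y=(v-K[1,2])/K[1,1];r=np.hypot(x,y)+1e-9
    ray=np.stack([x/r*np.sin(r),y/r*np.sin(r),np.cos(r)],-1)@T[:3,:3].T
    return T[:3,3]+ray*((z-T[2,3])/ray[...,2])[...,None]
E
python3 - <<'E'
from h import *
from scipy.optimize import least_squares
a=np.load("e_wrist.npz");p=a["p"];K=a["K"];T=a["T"]
g=cv2.GaussianBlur(p,(0,0),.8).astype(int).mean(2)
for th in (120,125,130):
    br=np.zeros((480,640),np.uint8);br[140:205,282:350]=(g>th)[140:205,282:350]
    cs,_=cv2.findContours(br,cv2.RETR_EXTERNAL,cv2.CHAIN_APPROX_NONE);cs=max(cs,key=cv2.contourArea).reshape(-1,2)
    cs=cs[cs[:,1]>150]
    P=onplane(cs[:,0],cs[:,1],.094,K,T)[:,:2]
    f=least_squares(lambda q:np.hypot(*(P-q[:2]).T)-q[2],[.5,.01,.02],loss="soft_l1",f_scale=.0005);print(th,f.x,len(P))
c=lambda x,y,z:onplane(260+x/5-.4,100+y/5-.4,z,K,T)[:2]
print("hand circle",[c(147,355,.094),c(417,355,.094),c(282,487,.094)])
print("cam axis",c(279,235,.097),c(278,40,.097),np.degrees(np.arctan2(*(c(278,60,.097)-c(279,235,.097))[::-1])))
print("flare right edge",c(328,270,.094),c(328,438,.094))
plan([.4967,-.4243,.16],106,12,.06)
E
```

```text
120 [0.50225472 0.00856574 0.0188638 ] 115
125 [0.50227132 0.00856966 0.01866476] 113
130 [0.50226097 0.00860808 0.01849119] 113
hand circle [array([0.48343382, 0.01252542]), array([0.5216124 , 0.00421915]), array([ 0.49836801, -0.01073862])]
cam axis [0.5058261  0.02551374] [0.51162703 0.0528705 ] 78.05987734982807
flare right edge [0.51158848 0.01898133] [ 0.50646257 -0.00505287]
from [ 0.4958 -0.0433  0.2249] 77.49 tilt [ 0.011  -0.0037]
[-0.031, 0.0069, 0.0054, 0.0, 0.0, -0.0415, 0.06],
[-0.0312, 0.0057, 0.0054, 0.0, 0.0, -0.0415, 0.06],
[-0.0314, 0.0044, 0.0054, 0.0, 0.0, -0.0415, 0.06],
[-0.0316, 0.0031, 0.0054, 0.0, 0.0, -0.0415, 0.06],
[-0.0317, 0.0017, 0.0054, 0.0, 0.0, -0.0415, 0.06],
[-0.0317, 0.0004, 0.0054, 0.0, 0.0, -0.0415, 0.06],
[-0.0317, -0.0009, 0.0054, 0.0, 0.0, -0.0415, 0.06],
[-0.0317, -0.0022, 0.0054, 0.0, 0.0, -0.0415, 0.06],
[-0.0316, -0.0035, 0.0054, 0.0, 0.0, -0.0415, 0.06],
[-0.0314, -0.0048, 0.0054, 0.0, 0.0, -0.0415, 0.06],
[-0.0312, -0.0061, 0.0054, 0.0, 0.0, -0.0415, 0.06],
[-0.0309, -0.0074, 0.0054, 0.0, 0.0, -0.0415, 0.06],
```

Request:
{"op": "step_arm", "data": {"moves": [[-0.031,0.007,0,0,0,-0.042,0.05],[-0.031,0.006,0,0,0,-0.042,0.05],[-0.031,0.004,0,0,0,-0.042,0.05],[-0.032,0.003,0,0,0,-0.042,0.05],[-0.032,0.002,0,0,0,-0.042,0.05],[-0.032,0,0,0,0,-0.042,0.05],[-0.032,-0.001,0,0,0,-0.042,0.05],[-0.032,-0.002,0,0,0,-0.042,0.05]]}}

```text
time: 5.75
tool_pos: [0.4957, -0.297, 0.2176]
tool_rot: [-0.0, 0.663, 0.749, 0.0]
contact_force: [-0.2, -0.2, 0.2]
gripper_width: 0.586
```

Request:
{"op": "step_arm", "data": {"moves": [[-0.032,-0.003,0,0,0,-0.042,0.05],[-0.031,-0.005,0.01,0,0,-0.042,0.05],[-0.031,-0.006,0.02,0,0,-0.042,0.05],[-0.02,-0.007,0.01,0,0,-0.042,0.05],[0,0,0,0,0,0,0.05],[0,0,0,0,0,0,0.05]]}}

```text
time: 6.35
tool_pos: [0.495, -0.4117, 0.1775]
tool_rot: [-0.001, 0.599, 0.801, 0.0]
contact_force: [0.3, -0.4, -0.5]
gripper_width: 0.587
```

Run:
```python
from h import *
s=state();print(s["time"],np.round(s["tool_pos"],4),s["gripper_width"],np.round(s["joint_pos"],3))
i=camera_info("wrist")
p,d=grab_frame("wrist");cv2.imwrite("pics/g_wrist.png",p[:,:,::-1]);np.savez("g_wrist.npz",p=p,d=d,T=i["world_from_camera"],K=i["intrinsics"])
W=cloud("wrist",d,i)
z=W[...,2];b=(W[...,0]>.44)&(W[...,0]<.54)&(W[...,1]>-.47)&(W[...,1]<-.32)
k=b&(z>.06)&(z<.1);n,lab=cv2.connectedComponents(k.astype(np.uint8))
for j in range(1,n):
    c=W[lab==j]
    if len(c)>30:
        t=c[c[:,2]>np.percentile(c[:,2],98)-.006];v,u=np.where(lab==j);print("key",len(c),u.mean(),v.mean(),cv2.minAreaRect((t[:,:2]*1000).astype(np.float32)),np.percentile(c[:,2],[50,90,98]))
plan([.4967,-.4243,.16],106,1,.05)
```

```text
6.35 [ 0.495  -0.4117  0.1775] 0.5866639948697214 [-8.100e-01  1.340e-01  1.617e+00  1.000e-03  1.392e+00 -1.096e+00]
key 945 319.57883597883597 174.4084656084656 ((481.6698913574219, -364.745849609375), (9.689393997192383, 29.192947387695312), 16.35389518737793) [0.08451743 0.08725078 0.08786898]
key 755 318.92715231788077 266.90596026490067 ((499.32757568359375, -425.65679931640625), (9.605792999267578, 29.565038681030273), 16.336971282958984) [0.08703916 0.08813249 0.08863537]
from [ 0.4954 -0.4115  0.1784] 106.49 tilt [0.0003 0.0005]
[-0.0126, -0.0024, 0.0184, 0.0, 0.0, 0.0085, 0.05],
```

View pics/g_wrist.png

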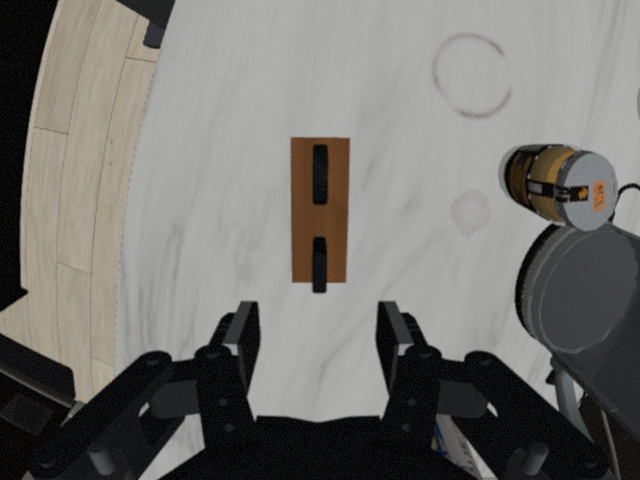

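The wrist view shows the rectangular bow edge-on at (319,266), lined up with the jaws (mid column 318), and the round key at (320,174). I go down and grip.

Request:
{"op": "step_arm", "data": {"moves": [[-0.0135,-0.001,0.02,0,0,0,0.05],[0,0,0.03,0,0,0,0.05],[0,0,0.03,0,0,0,0.05],[0,0,0.024,0,0,0,0.05],[0,0,0.02,0,0,0,0.05],[0,0,0,0,0,0,0.05]]}}

```text
time: 7.0
tool_pos: [0.4969, -0.4225, 0.0516]
tool_rot: [-0.003, 0.598, 0.802, 0.001]
contact_force: [-0.1, 0.2, -0.5]
gripper_width: 0.586
```

Run:
```python
from h import *
s=state();print(s["time"],np.round(s["tool_pos"],4),s["gripper_width"],s["contact_force"])
p,d=grab_frame("side");cv2.imwrite("pics/h_side.png",cv2.resize(p[230:400,330:480,::-1],None,fx=3.5,fy=3.5))
p,d=grab_frame("wrist");cv2.imwrite("pics/h_wrist.png",p[:,:,::-1])
```

```text
7.0 [ 0.4969 -0.4225  0.0516] 0.5860727593327197 [-0.06936199  0.18896492 -0.48165897]
```

View pics/h_side.png

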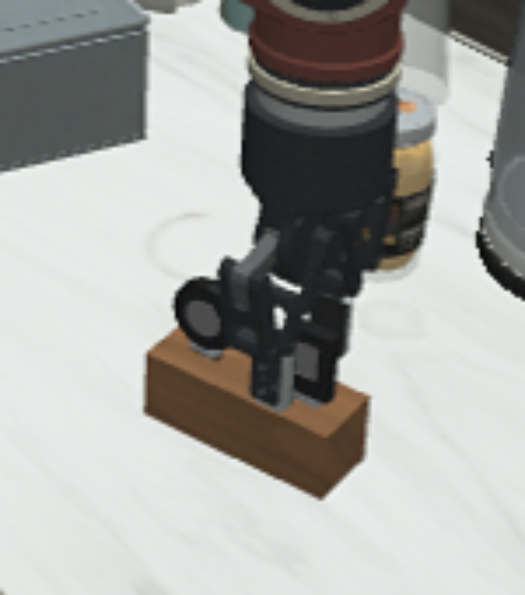

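View pics/h_wrist.png

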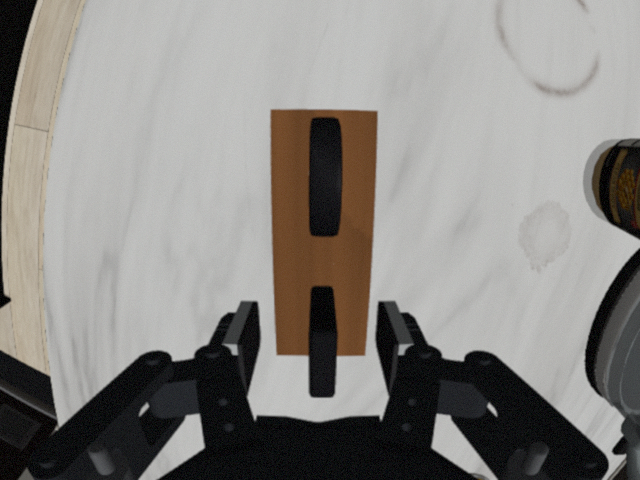

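The key is between the pads at column 322, against a jaw centre of 318. I shift about 1.5 mm and close.

Request:
{"op": "step_arm", "data": {"moves": [[0,0.0015,-0.002,0,0,0,0.03],[0,0,0,0,0,0,0.015],[0,0,0,0,0,0,0],[0,0,0,0,0,0,0],[0,0,0,0,0,0,0]]}}

```text
time: 7.6
tool_pos: [0.5004, -0.4255, 0.0583]
tool_rot: [0.001, 0.598, 0.801, 0.0]
contact_force: [1.1, 1.2, 6.6]
gripper_width: 0.106
```

Run:
```python
from h import *
s=state();print(s["time"],np.round(s["tool_pos"],4),s["gripper_width"]*.0854,s["contact_force"])
```

```text
7.6 [ 0.5004 -0.4255  0.0583] 0.00904467161827901 [1.13780675 1.19810173 6.64846213]
```

Request:
{"op": "step_arm", "data": {"moves": [[0,0,-0.01,0,0,0,0],[0,0,-0.015,0,0,0,0],[0,0,-0.02,0,0,0,0],[0,0,-0.025,0,0,0,0],[0,0,-0.03,0,0,0,0],[0,0,-0.03,0,0,0,0],[0,0,-0.01,0,0,0,0],[0,0,0,0,0,0,0]]}}

```text
time: 8.4
tool_pos: [0.4999, -0.4256, 0.1993]
tool_rot: [0.002, 0.598, 0.801, -0.0]
contact_force: [0.5, -0.4, -0.1]
gripper_width: 0.11
```

Run:
```python
from h import *
s=state();print(s["time"],np.round(s["tool_pos"],4),s["gripper_width"]*.0854,s["contact_force"])
i=camera_info("wrist")
p,d=grab_frame("wrist");cv2.imwrite("pics/i_wrist.png",p[:,:,::-1]);np.savez("i_wrist.npz",p=p,d=d,T=i["world_from_camera"],K=i["intrinsics"])
i=camera_info("side")
p,d=grab_frame("side");cv2.imwrite("pics/i_side.png",cv2.resize(p[180:380,330:490,::-1],None,fx=3,fy=3));np.savez("i_side.npz",p=p,d=d)
plan([.5023,.0088,.24],78,14,0)
```

```text
8.4 [ 0.4999 -0.4256  0.1993] 0.009358199776606761 [ 0.4836997  -0.35073753 -0.09248254]
from [ 0.4987 -0.4243  0.1951] 106.49 tilt [-0.0016  0.0017]
[0.0296, 0.009, -0.0032, 0.0, 0.0, 0.0355, 0.0],
[0.0299, 0.008, -0.0032, 0.0, 0.0, 0.0355, 0.0],
[0.0302, 0.0069, -0.0032, 0.0, 0.0, 0.0355, 0.0],
[0.0304, 0.0058, -0.0032, 0.0, 0.0, 0.0355, 0.0],
[0.0306, 0.0048, -0.0032, 0.0, 0.0, 0.0355, 0.0],
[0.0307, 0.0037, -0.0032, 0.0, 0.0, 0.0355, 0.0],
[0.0308, 0.0026, -0.0032, 0.0, 0.0, 0.0355, 0.0],
[0.0309, 0.0015, -0.0032, 0.0, 0.0, 0.0355, 0.0],
[0.0309, 0.0004, -0.0032, 0.0, 0.0, 0.0355, 0.0],
[0.0309, -0.0007, -0.0032, 0.0, 0.0, 0.0355, 0.0],
[0.0309, -0.0018, -0.0032, 0.0, 0.0, 0.0355, 0.0],
[0.0308, -0.0029, -0.0032, 0.0, 0.0, 0.0355, 0.0],
[0.0307, -0.004, -0.0032, 0.0, 0.0, 0.0355, 0.0],
[0.0305, -0.0051, -0.0032, 0.0, 0.0, 0.0355, 0.0],
```

View pics/i_wrist.png

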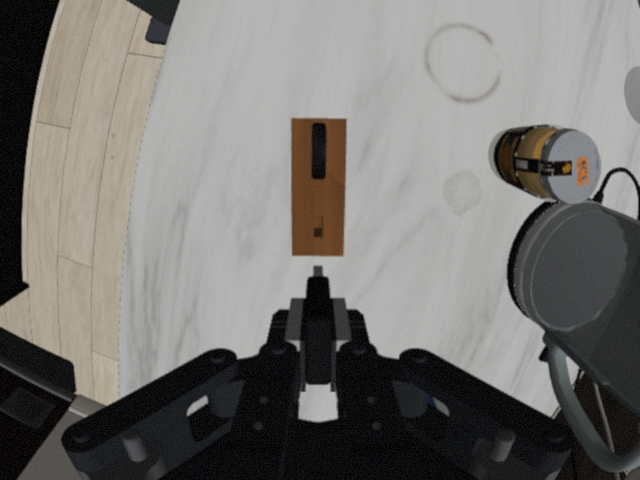

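View pics/i_side.png

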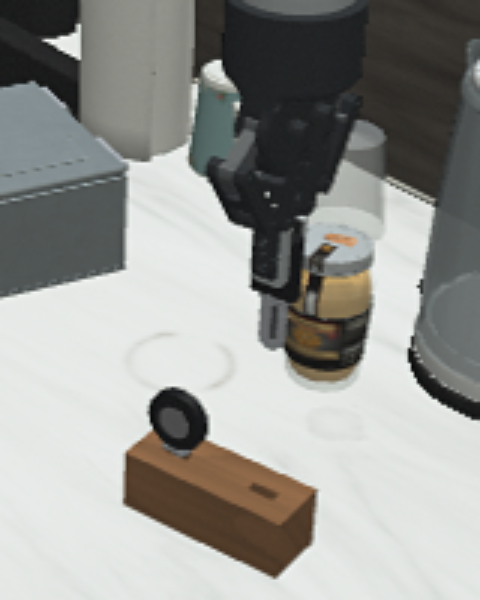

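The key hangs straight in the jaws with its blade tip at (318,268), and the round key is still in its slot. I carry it over the lock, keeping at z of about 0.2.

Request:
{"op": "step_arm", "data": {"moves": [[0.0296,0.009,0,0,0,0.0355,0],[0.03,0.008,0,0,0,0.0355,0],[0.03,0.007,0,0,0,0.0355,0],[0.0305,0.006,0,0,0,0.0355,0],[0.0305,0.005,0,0,0,0.0355,0],[0.0305,0.004,0,0,0,0.0355,0],[0.031,0.0025,0,0,0,0.0355,0],[0.031,0.0015,0,0,0,0.0355,0]]}}

```text
time: 9.3
tool_pos: [0.5006, -0.1754, 0.1936]
tool_rot: [-0.002, 0.706, 0.708, -0.001]
contact_force: [0.7, 0.3, -0.4]
gripper_width: 0.105
```

Request:
{"op": "step_arm", "data": {"moves": [[0.031,0.0005,0,0,0,0.0355,0],[0.031,-0.0005,0,0,0,0.0355,0],[0.031,-0.002,0,0,0,0.0355,0],[0.031,-0.003,0,0,0,0.0355,0],[0.0305,-0.004,0,0,0,0.0355,0],[0.03,-0.005,0,0,0,0.0355,0],[0,0,0.02,0,0,0,0],[0,0,0,0,0,0,0]]}}

```text
time: 10.1
tool_pos: [0.5006, 0.0093, 0.1714]
tool_rot: [-0.003, 0.776, 0.63, -0.003]
contact_force: [-0.1, -0.1, -1.3]
gripper_width: 0.107
```

Request:
{"op": "step_arm", "data": {"moves": [[0,0,0,0,0,0,0],[0,0,0,0,0,0,0]]}}

```text
time: 10.3
tool_pos: [0.5036, 0.0077, 0.1762]
tool_rot: [-0.0, 0.777, 0.629, -0.0]
contact_force: [0.1, 0.8, -0.4]
gripper_width: 0.103
```

Run:
```python
from h import *
s=state();print(s["time"],np.round(s["tool_pos"],4),s["gripper_width"]*.0854,s["contact_force"],np.round(s["joint_pos"],3))
i=camera_info("wrist")
p,d=grab_frame("wrist");cv2.imwrite("pics/j_wrist.png",p[:,:,::-1]);np.savez("j_wrist.npz",p=p,d=d,T=i["world_from_camera"],K=i["intrinsics"])
cv2.imwrite("pics/j2.png",cv2.resize(p[190:390,230:400,::-1],None,fx=3,fy=3,interpolation=cv2.INTER_CUBIC))
plan([.5023,.0088,.17],78,1,0)
```

```text
10.3 [0.5036 0.0077 0.1762] 0.008805783325255098 [ 0.05192389  0.81227694 -0.36501095] [-0.133 -0.202  1.947 -0.     1.397  0.077]
from [0.5039 0.0076 0.1767] 77.97 tilt [ 0.0001 -0.0001]
[0.0009, -0.0018, 0.0067, 0.0, 0.0, -0.0006, 0.0],
```

View pics/j2.png

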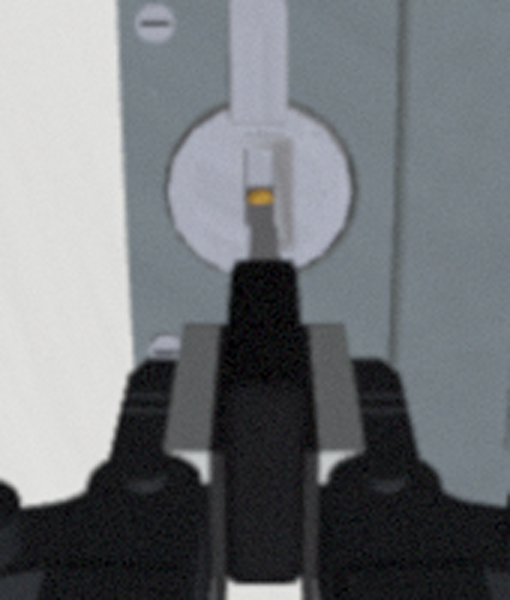

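Run:
```python
from h import *
from scipy.optimize import least_squares
a=np.load("j_wrist.npz");p=a["p"];K=a["K"];T=a["T"];d=a["d"]
c=lambda x,y,z:onplane(230+x/3-.33,190+y/3-.33,z,K,T)
x=np.array([np.cos(np.radians(78)),np.sin(np.radians(78))]);y=np.array([x[1],-x[0]])
t=np.array([.5037,.0077])
g=cv2.GaussianBlur(p,(0,0),.8).astype(int).mean(2)
for th in (120,128):
    br=np.zeros((480,640),np.uint8);br[215:295,280:355]=(g>th)[215:295,280:355]
    cs,_=cv2.findContours(br,cv2.RETR_EXTERNAL,cv2.CHAIN_APPROX_NONE);cs=max(cs,key=cv2.contourArea).reshape(-1,2)
    cs=cs[(cs[:,1]>232)&(cs[:,1]<275)]
    P=onplane(cs[:,0],cs[:,1],.094,K,T)[:,:2]
    f=least_squares(lambda q:np.hypot(*(P-q[:2]).T)-q[2],[.5,.01,.02],loss="soft_l1",f_scale=.0005);q=f.x[:2]-t;print(th,f.x,"tool rel TCP",q@x,q@y)
for r in (215,225,235):
    q=c(263.5,r,.128)[:2]-t;print("blade tip",r,q@x,q@y)
W=cloud("wrist",d,{"intrinsics":K,"world_from_camera":T})
for v in range(255,276,2):
    w=W[v,318];q=w[:2]-t;print(v,np.round([q@x,q@y,w[2]],4),p[v,316:320].mean(1).astype(int))
cv2.imwrite("pics/k.png",cv2.resize(p[225:285,290:350,::-1],None,fx=9,fy=9,interpolation=cv2.INTER_CUBIC))
```

```text
120 [0.5046966  0.0188691  0.02348994] tool rel TCP 0.011132232589064787 -0.0013473676525297597
128 [0.50384551 0.01565322 0.01816435] tool rel TCP 0.00780967730490325 -0.001511235639396293
blade tip 215 0.007738335750508928 -0.0005594301564738847
blade tip 225 0.005809847839687944 -0.0005614496018789315
blade tip 235 0.0038687109918188237 -0.0005634850599228742
255 [-0.0074 -0.0003  0.0719] [123 124 129 119]
257 [-0.0084 -0.0003  0.0734] [126 122 120 112]
259 [-0.0084 -0.0003  0.0778] [94 92 89 91]
261 [-0.0081 -0.0003  0.0826] [93 91 95 93]
263 [-0.009  -0.0003  0.084 ] [91 89 92 91]
265 [-0.0083 -0.0003  0.0898] [95 87 94 91]
267 [ 0.0073 -0.0003  0.1356] [94 92 95 94]
269 [ 0.0071 -0.0003  0.1382] [93 95 93 93]
271 [ 0.0069 -0.0003  0.1406] [93 93 94 91]
273 [ 0.0073 -0.0003  0.1443] [95 95 95 95]
275 [ 0.0074 -0.0003  0.1472] [91 86 90 92]
```

View pics/k.png

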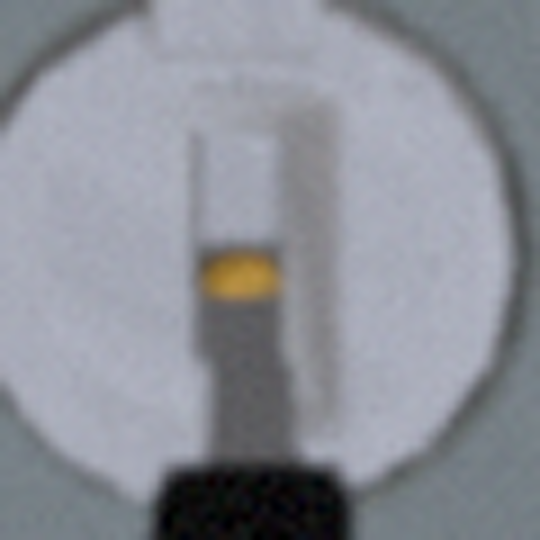

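```bash
cat >> h.py <<'E'
from scipy.optimize import least_squares
def plugfit(p,K,T,c0,ref,yaw,skip,r0=26,r1=36,z=.094):
    "dark ring round the plug; skip: list of (a0,a1) image-angle deg ranges to skip"
    g=cv2.GaussianBlur(p,(0,0),.8).astype(np.float32).mean(2)
    pts=[]
    for a in range(-180,180,3):
        if any(s<=a<=e for s,e in skip):continue
        r=np.arange(r0,r1,.25);u=c0[0]+r*np.cos(np.radians(a));v=c0[1]+r*np.sin(np.radians(a))
        l=cv2.remap(g,u.astype(np.float32)[None],v.astype(np.float32)[None],cv2.INTER_LINEAR)[0]
        k=np.argmin(np.gradient(l));pts.append((u[k],v[k]))
    pts=np.array(pts);P=onplane(pts[:,0],pts[:,1],z,K,T)[:,:2]
    f=least_squares(lambda q:np.hypot(*(P-q[:2]).T)-q[2],[*P.mean(0),.02],loss="soft_l1",f_scale=.0003)
    x=np.array([np.cos(np.radians(yaw)),np.sin(np.radians(yaw))]);y=np.array([x[1],-x[0]])
    q=f.x[:2]-ref;print("plug",f.x.round(4),"rel tool x,y",(q@x).round(4),(q@y).round(4),"n",len(P),"res",np.median(abs(f.fun)))
    return f.x,pts
E
python3 - <<'E'
from h import *
a=np.load("j_wrist.npz");K,T=a["K"],a["T"]
f,pts=plugfit(a["p"],K,T,(316.7,252.5),[.5037,.0077],78,[(-120,-60),(50,130)])
a=np.load("e_wrist.npz");
plugfit(a["p"],a["K"],a["T"],(316.2,170.6),[.4958,-.0433],77.5,[(-120,-60)],22,32)
E
```

```text
plug [0.5024 0.0089 0.0192] rel tool x,y 0.0009 -0.0015 n 72 res 0.00015767671131739977
plug [0.5024 0.0086 0.0192] rel tool x,y 0.0521 -0.0048 n 99 res 0.00011815964709573773
```

Run:
```python
from h import *
a=np.load("j_wrist.npz");p=a["p"];K=a["K"];T=a["T"];d=a["d"]
x=np.array([np.cos(np.radians(78)),np.sin(np.radians(78))]);y=np.array([x[1],-x[0]]);t=np.array([.5037,.0077])
W=cloud("wrist",d,{"intrinsics":K,"world_from_camera":T})
for v in list(range(272,300,3))+[310,330,350,370,380,382,384,386]:
    w=W[v,318];q=w[:2]-t;print(v,np.round([q@x,q@y,w[2]],4),p[v,316:320].mean(1).astype(int))
for v,z in((277.5,.165),(276.5,.165)):
    q=onplane(318,v,z,K,T)[:2]-t;print(q@x)
```

```text
272 [ 0.007  -0.0003  0.1422] [97 90 92 94]
275 [ 0.0074 -0.0003  0.1472] [91 86 90 92]
278 [ 0.0141 -0.0003  0.1677] [14 17 12  2]
281 [ 0.0138 -0.0003  0.1706] [12 16  7 20]
284 [ 0.0141 -0.0003  0.1744] [18 20  0  8]
287 [ 0.014  -0.0003  0.1775] [20 10  5  4]
290 [ 0.0142 -0.0003  0.1809] [10 15  0  4]
293 [ 0.014  -0.0003  0.1834] [14 15 16  6]
296 [ 0.014  -0.0003  0.1862] [16 11 13 14]
299 [ 0.014  -0.0003  0.189 ] [17  8 14 12]
310 [ 0.0137 -0.0003  0.1978] [12 14 10 17]
330 [ 0.0092 -0.0003  0.2045] [31 27 38 27]
350 [ 0.0015 -0.0003  0.2057] [31 28 31 29]
370 [-0.0081 -0.0003  0.2049] [30 25 31 32]
380 [-0.0123 -0.0003  0.2056] [29 29 30 24]
382 [-0.0143 -0.0003  0.2043] [31 28 32 28]
384 [-0.0159 -0.0003  0.2036] [105 101 101 101]
386 [-0.1802 -0.0004 -0.    ] [223 222 224 224]
0.013215263705021475
0.013694954983550889
```

Plug and key offsets from the same frame show the key is upright, with its centre about 1.9 mm (tool x) and 1 mm (tool y) off the plug axis. I correct that and start down.

Request:
{"op": "step_arm", "data": {"moves": [[0.002,-0.001,0.01,0,0,0,0],[0,0,0.01,0,0,0,0],[0,0,0.005,0,0,0,0],[0,0,0,0,0,0,0],[0,0,0,0,0,0,0]]}}

```text
time: 10.85
tool_pos: [0.503, 0.0103, 0.1512]
tool_rot: [-0.0, 0.777, 0.629, -0.0]
contact_force: [1.0, -0.6, -1.1]
gripper_width: 0.106
```

Run:
```python
from h import *
s=state();print(s["time"],np.round(s["tool_pos"],4),s["contact_force"])
i=camera_info("wrist");K,T=i["intrinsics"],i["world_from_camera"]
p,d=grab_frame("wrist");np.savez("l_wrist.npz",p=p,d=d,T=T,K=K)
cv2.imwrite("pics/l2.png",cv2.resize(p[210:390,230:400,::-1],None,fx=3,fy=3,interpolation=cv2.INTER_CUBIC))
W=cloud("wrist",d,i);t=s["tool_pos"][:2]
x=np.array([np.cos(np.radians(78)),np.sin(np.radians(78))]);y=np.array([x[1],-x[0]])
for v in range(250,300,5):
    w=W[v,317];q=w[:2]-t;print(v,np.round([q@x,q@y,w[2]],4),p[v,313:323].mean(1).astype(int))
```

```text
10.85 [0.503  0.0103 0.1512] [ 1.00617055 -0.62556163 -1.05895025]
250 [ 0.0115 -0.0008  0.0944] [164 168 164 167 155 160 161 164 165 164]
255 [ 0.0072 -0.0008  0.0902] [163 169 168 169 165 165 160 163 158 148]
260 [-0.0063 -0.0009  0.0604] [152 166 169 166 169 166 169 171 165 152]
265 [-0.0096 -0.0009  0.061 ] [130 129 131 134 129 131 132 133 131 128]
270 [ 0.0073 -0.0007  0.1148] [101  94  94  96  95  91  95  94  93  92]
275 [ 0.0078 -0.0007  0.1232] [95 87 86 91 92 89 90 90 89 87]
280 [ 0.0139 -0.0006  0.1443] [15  6 23 19 18 12 10 11 19 18]
285 [ 0.0144 -0.0006  0.1511] [10 23 16  6  9  2 19 19  3  0]
290 [ 0.0139 -0.0006  0.155 ] [11 17  6  0 19  8 14  8 19  6]
295 [ 0.014  -0.0006  0.1602] [19 10  4 19 18 16  3 23  2 17]
```

View pics/l2.png

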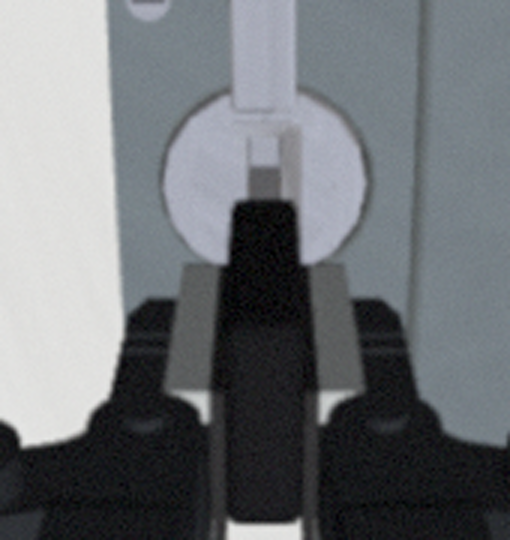

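The blade (column 318) is lined up with the plug centre and the keyway, so I lower it into the mouth.

Request:
{"op": "step_arm", "data": {"moves": [[0,0,0.004,0,0,0,0],[0,0,0.004,0,0,0,0],[0,0,0.003,0,0,0,0],[0,0,0.003,0,0,0,0],[0,0,0,0,0,0,0]]}}

```text
time: 11.4
tool_pos: [0.5028, 0.0104, 0.1367]
tool_rot: [-0.0, 0.777, 0.629, -0.0]
contact_force: [-0.4, -0.5, -0.2]
gripper_width: 0.105
```

Request:
{"op": "step_arm", "data": {"moves": [[0,0,0.002,0,0,0,0],[0,0,0.002,0,0,0,0],[0,0,0.002,0,0,0,0],[0,0,0,0,0,0,0]]}}

```text
time: 11.8
tool_pos: [0.5032, 0.01, 0.1313]
tool_rot: [0.0, 0.777, 0.629, -0.0]
contact_force: [-1.0, -2.2, -0.6]
gripper_width: 0.104
```

Request:
{"op": "step_arm", "data": {"moves": [[0.001,0,0.002,0,0,0,0],[-0.001,0,0.001,0,0,0,0],[-0.001,0,0.001,0,0,0,0],[0.001,0,0.001,0,0,0,0]]}}

```text
time: 12.2
tool_pos: [0.5032, 0.0101, 0.1267]
tool_rot: [0.0, 0.777, 0.629, -0.0]
contact_force: [-2.0, -3.4, 4.7]
gripper_width: 0.107
```

Request:
{"op": "step_arm", "data": {"moves": [[0.001,0,0.002,0,0,0,0],[-0.001,0,0.001,0,0,0,0],[-0.001,0,0.001,0,0,0,0],[0.001,0,0.001,0,0,0,0]]}}

```text
time: 12.6
tool_pos: [0.5034, 0.0088, 0.122]
tool_rot: [0.002, 0.777, 0.63, -0.001]
contact_force: [-3.0, -9.3, 4.1]
gripper_width: 0.106
```

Request:
{"op": "step_arm", "data": {"moves": [[-0.001,0,0.001,0,0,0,0],[0,0,0.002,0,0,0,0],[-0.001,0,0.001,0,0,0,0],[0.001,0,0.001,0,0,0,0]]}}

```text
time: 13.0
tool_pos: [0.5036, 0.0087, 0.118]
tool_rot: [0.001, 0.777, 0.63, -0.0]
contact_force: [-3.6, -4.6, 9.5]
gripper_width: 0.106
```

Request:
{"op": "step_arm", "data": {"moves": [[0.001,0,0.001,0,0,0,0],[-0.001,0,0.002,0,0,0,0],[-0.001,0,0.001,0,0,0,0],[0.001,0,0.001,0,0,0,0]]}}

```text
time: 13.4
tool_pos: [0.5037, 0.0096, 0.1126]
tool_rot: [0.0, 0.777, 0.629, 0.001]
contact_force: [-1.5, -2.9, 6.2]
gripper_width: 0.102
```

Run:
```python
from h import *
s=state();print(s["time"],np.round(s["tool_pos"],4),s["contact_force"])
i=camera_info("wrist");K,T=i["intrinsics"],i["world_from_camera"]
p,d=grab_frame("wrist");np.savez("m_wrist.npz",p=p,d=d,T=T,K=K)
cv2.imwrite("pics/m2.png",cv2.resize(p[210:390,230:400,::-1],None,fx=3,fy=3,interpolation=cv2.INTER_CUBIC))
W=cloud("wrist",d,i);t=s["tool_pos"][:2]
x=np.array([np.cos(np.radians(78)),np.sin(np.radians(78))]);y=np.array([x[1],-x[0]])
for v in range(250,385,9):
    w=W[v,317];q=w[:2]-t;print(v,np.round([q@x,q@y,w[2]],4),p[v,317].mean().astype(int))
```

```text
13.4 [0.5037 0.0096 0.1126] [-1.47732178 -2.90832979  6.17814416]
250 [ 0.0245 -0.0006  0.0964] 174
259 [ 0.0205 -0.0006  0.0971] 177
268 [ 0.0164 -0.0006  0.0977] 173
277 [ 0.0143 -0.0006  0.1033] 56
286 [ 0.0143 -0.0006  0.1135] 14
295 [ 0.0144 -0.0006  0.1226] 14
304 [ 0.0143 -0.0006  0.1305] 15
313 [ 0.0144 -0.0006  0.1378] 7
322 [ 0.0128 -0.0006  0.1416] 27
331 [ 0.0092 -0.0006  0.1416] 31
340 [ 0.0052 -0.0006  0.1411] 35
349 [ 0.0014 -0.0006  0.1412] 30
358 [-0.002  -0.0006  0.1421] 29
367 [-0.0069 -0.0006  0.141 ] 29
376 [-0.0103 -0.0006  0.1421] 30
```

View pics/m2.png

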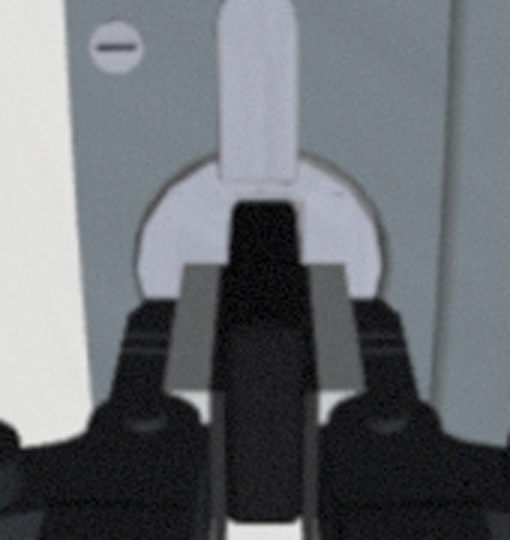

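The bow top is at about 0.1415, so the key is roughly 1.5 mm short of home. I press on to the floor.

Request:
{"op": "step_arm", "data": {"moves": [[0.0005,0,0.001,0,0,0,0],[-0.001,0,0.001,0,0,0,0],[0.0005,0,0.001,0,0,0,0],[0,0,0,0,0,0,0]]}}

```text
time: 13.85
tool_pos: [0.5037, 0.0096, 0.11]
tool_rot: [0.0, 0.777, 0.629, 0.001]
contact_force: [-3.2, -0.6, 11.3]
gripper_width: 0.105
```

Request:
{"op": "step_arm", "data": {"moves": [[-0.0005,0,0.001,0,0,0,0],[0.0,0,0.001,0,0,0,0],[0,0,0,0,0,0,0]]}}

```text
time: 14.15
tool_pos: [0.5039, 0.0095, 0.1098]
tool_rot: [-0.0, 0.777, 0.63, 0.001]
contact_force: [-7.2, 1.5, 19.0]
gripper_width: 0.111
```

Run:
```python
from h import *
s=state();print(s["time"],np.round(s["tool_pos"],4),s["contact_force"],s["ft_torque"])
i=camera_info("wrist");K,T=i["intrinsics"],i["world_from_camera"]
p,d=grab_frame("wrist")
W=cloud("wrist",d,i);t=s["tool_pos"][:2]
print("bow top",np.nanmedian(W[335:370,312:323,2]),"housing",np.nanmedian(W[230:260,262:272,2]),"cam/lid")
```

```text
14.15 [0.5039 0.0095 0.1098] [-7.24550726  1.46873658 19.00182357] [0.23667637 1.51246553 0.02558604]
bow top 0.13894670453133734 housing 0.09278491048699358 cam/lid
```

The key stopped at TCP z of about 0.110 with 19 N on it and its bow point about 28.5 mm above the mouth, so it is home. I ease the side force and turn clockwise (+ about the tool's z).

Request:
{"op": "step_arm", "data": {"moves": [[0,-0.0007,0,0,0,0,0],[0,0,0,0,0,0,0],[-0.0001,0.0001,0,0,0,0.1,0],[-0.0001,0.0001,0,0,0,0.1,0],[-0.0001,0.0001,0,0,0,0.1,0]]}}

```text
time: 14.7
tool_pos: [0.5038, 0.0093, 0.1099]
tool_rot: [-0.0, 0.863, 0.505, 0.001]
contact_force: [-5.7, 1.6, 17.4]
gripper_width: 0.105
```

Request:
{"op": "step_arm", "data": {"moves": [[-0.0001,0.0001,0,0,0,0.1,0],[-0.0001,0.0001,0,0,0,0.1,0],[-0.0001,0.0001,0,0,0,0.1,0]]}}

```text
time: 15.0
tool_pos: [0.5039, 0.0089, 0.1099]
tool_rot: [-0.0, 0.929, 0.37, 0.001]
contact_force: [-6.1, 1.8, 19.5]
gripper_width: 0.105
```

Request:
{"op": "step_arm", "data": {"moves": [[-0.0004,-0.0003,0,0,0,0.1,0],[-0.0001,0,0,0,0,0.1,0],[-0.0001,0,0,0,0,0.1,0],[-0.0001,0,0,0,0,0.1,0],[-0.0001,0,0,0,0,0.1,0]]}}

```text
time: 15.5
tool_pos: [0.5035, 0.0088, 0.1099]
tool_rot: [-0.001, 0.992, 0.129, 0.002]
contact_force: [-3.7, 1.5, 15.5]
gripper_width: 0.109
```

Request:
{"op": "step_arm", "data": {"moves": [[-0.0001,0,0,0,0,0.1,0],[-0.0001,0,0,0,0,0.1,0],[0,0,0,0,0,0.1,0],[0,0,0,0,0,0.1,0],[0,0,0,0,0,0,0]]}}

```text
time: 16.0
tool_pos: [0.5034, 0.0086, 0.1099]
tool_rot: [-0.001, 0.998, -0.07, 0.002]
contact_force: [-4.2, 1.1, 16.5]
gripper_width: 0.11
```

Run:
```python
from h import *
s=state();print(s["time"],np.round(s["tool_pos"],4),s["contact_force"],s["ft_torque"])
i=camera_info("wrist");K,T=i["intrinsics"],i["world_from_camera"]
p,d=grab_frame("wrist");np.savez("n_wrist.npz",p=p,d=d,T=T,K=K)
W=cloud("wrist",d,i);plan([.5023,.0088,.11],-12,1,0)
print("bow top",np.nanmedian(W[335:370,312:323,2]))
cv2.imwrite("pics/n2.png",cv2.resize(p[190:390,220:420,::-1],None,fx=3,fy=3,interpolation=cv2.INTER_CUBIC))
p,d=grab_frame("side");cv2.imwrite("pics/n_side.png",cv2.resize(p[160:310,240:400,::-1],None,fx=4,fy=4,interpolation=cv2.INTER_CUBIC))
```

```text
16.0 [0.5034 0.0086 0.1099] [-4.1615467   1.12313297 16.5223267 ] [0.20881757 0.75953298 0.11407089]
from [0.5034 0.0086 0.1099] -7.91 tilt [0.0042 0.0015]
[-0.0011, -0.0001, -0.0001, 0.0, 0.0, 0.0713, 0.0],
bow top 0.1390111208159463
```

View pics/n2.png

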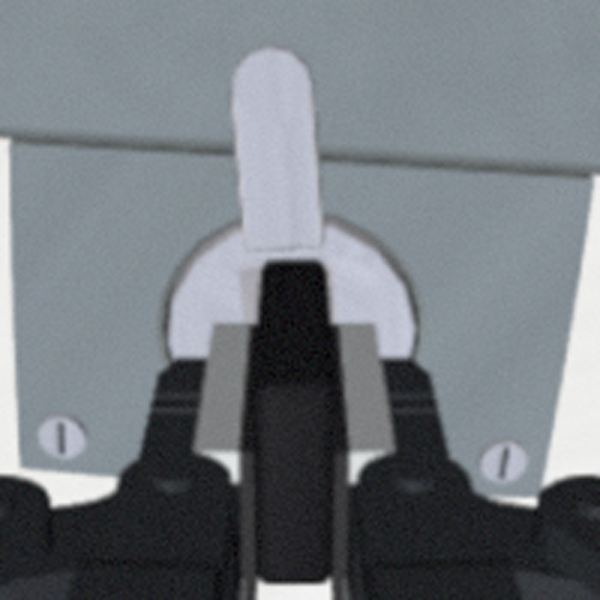

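View pics/n_side.png

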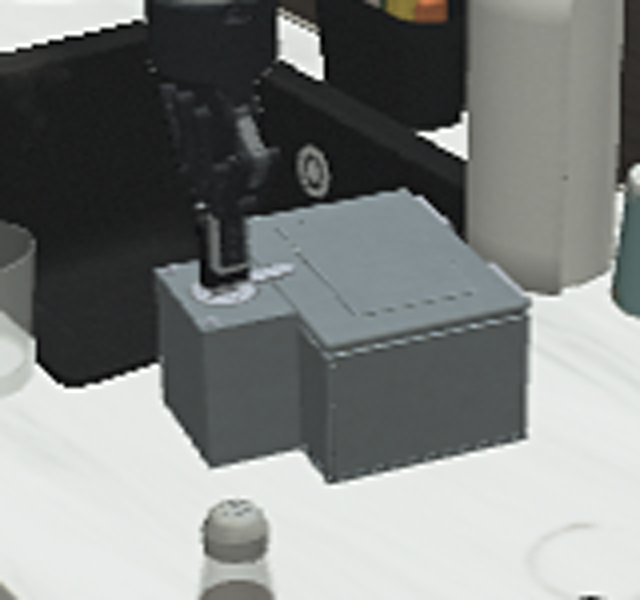

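The cam has swung over the lid edge and lags the key by about 0.1 rad. I turn a little further for margin.

Request:
{"op": "step_arm", "data": {"moves": [[0,0,0,0,0,0.07,0],[0,0,0,0,0,0.06,0],[0,0,0,0,0,0,0],[0,0,0,0,0,0,0],[0,0,0,0,0,0,0],[0,0,0,0,0,0,0],[0,0,0,0,0,0,0]]}}

```text
time: 16.8
tool_pos: [0.5034, 0.0085, 0.1099]
tool_rot: [-0.001, 0.991, -0.134, 0.002]
contact_force: [-5.2, 2.0, 16.8]
gripper_width: 0.108
```

Run:
```python
from h import *
s=state();print(s["time"],np.round(s["tool_pos"],4),s["contact_force"],s["ft_torque"],s["gripper_width"])
i=camera_info("wrist");K,T=i["intrinsics"],i["world_from_camera"]
p,d=grab_frame("wrist");np.savez("o_wrist.npz",p=p,d=d,T=T,K=K)
W=cloud("wrist",d,i);plan([.5023,.0088,.11],-12,1,0)
print("bow top",np.nanmedian(W[335:370,312:323,2]))
c=lambda x,y:onplane(220+x/3,190+y/3,.097,K,T)[:2]
# cam axis from bright blob
g=p.astype(int).mean(2);m=np.zeros((480,640),np.uint8);m[195:268,290:335]=(g>140)[195:268,290:335]
n,l,st,ce=cv2.connectedComponentsWithStats(m);j=1+np.argmax(st[1:,4]);v,u=np.where(l==j);k=v<262
P=onplane(u[k],v[k],.097,K,T)[:,:2];pc=np.linalg.svd(P-P.mean(0),full_matrices=False)[2][0];print("cam yaw",np.degrees(np.arctan2(pc[1],pc[0])),"by centre",np.degrees(np.arctan2(*(P.mean(0)-[.5024,.0089])[::-1])),k.sum())
cv2.imwrite("pics/o2.png",cv2.resize(p[190:390,220:420,::-1],None,fx=3,fy=3,interpolation=cv2.INTER_CUBIC))
```

```text
16.8 [0.5034 0.0085 0.1099] [-5.18487617  1.95892137 16.7627092 ] [0.1391203  0.8205428  0.11533261] 0.10809690139349065
from [0.5034 0.0085 0.1099] -15.35 tilt [0.0041 0.0013]
[-0.0011, 0.0, -0.0001, 0.0, 0.0, -0.0584, 0.0],
bow top 0.13896706524309385
cam yaw 165.96191432161748 by centre -12.62094913900203 2650
```

View pics/o2.png

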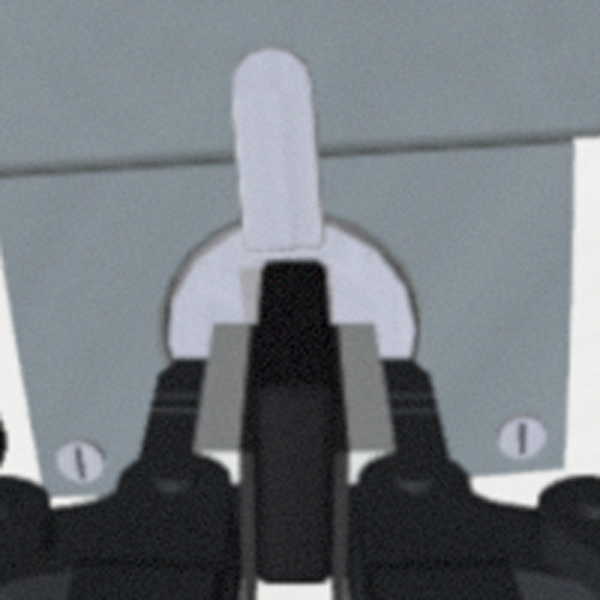

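The cam yaw is about −12.6° to −14°, so the plug is at about 1.57 (its stop). The key is down and still, with a steady 17 N on it. I hand the job in.

Run:
```python
from h import *
print(job_done());s=state();print(s["time"],np.round(s["tool_pos"],4))
```

```text
the job is handed in; nothing more can be done
None
the job is handed in; nothing more can be done
```

I shut the lid with the closed fingers and took the rectangular-bow key from the stand. I pushed it into the lock with small wiggles until it was fully home, turned it a quarter turn clockwise, and handed in with it still gripped.

Last checks before handing in, at 16.8 s on the robot's clock:
- **Lid:** shut. The press stopped at z 0.093, and the later pictures show it flat.
- **Key:** home and in the grip. The bow point was about 28–29 mm above the mouth and 1 mm from the axis, with about 17 N still on it. It was upright within a few milliradians.
- **Plug:** turned about 1.57 rad, read from the cam, which lies over the lid's front edge. My two cam readings differed by about 1.4° (−12.6° and −14.0°).
- **Other things:** the round key was still in its slot after I lifted the right one. I kept clear of the bystanders and saw none displaced, but I did not measure their positions again at the end.

The wrist and top cameras disagreed by about 2–3 mm on where the key stood. I therefore lined it up with the lock using the wrist camera alone. No check failed. The hand-in reported no verdict.

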